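# Move four sample bottles into the carrier in reverse order

## Robot

A 7-joint arm with a two-finger parallel gripper is mounted at the origin on the work surface. World frame = base frame: x ahead of the robot, y to its left, z up, the work surface at z = 0. Lengths are in m, angles in rad, forces in N, time in s.
With the tool pointing down it reaches from about 0.375 to 0.925 m from the base axis. Payload 3.1 kg.
Tool frame: the origin (TCP) lies midway between the tips of the shut fingers; the grasp point (between the pads) lies 19 mm behind it (env.grip_depth is the z of the grasp point in the tool frame, in m); z points along the fingers, y is the line along which they close (so a half turn about z gives the same grasp; the last joint's range is limited). The gripper opens to 85 mm and grips with 20 to 120 N. Pads are 22 mm wide; open, the fingers measure 114 mm over their backs; the gripper's body (76 mm by 85 mm) begins 54 mm behind the grasp point. The pads swing forward as they close: fully open they stand 13 mm farther back than shut.
Start: joints at [-1.391, 0.383, 0.044, 1.598, -0.018, 1.161, -0.05], TCP at [0.178, 0.625, 0.231] pointing down, gripper open.
Joint ranges: [-2.61, 2.61], [-0.41, 2.15], [-1.48, 1.57], [0, 2.5], [-1.57, 4.71], [0.05, 1.97], [-2.85, 2.85]. Speed limits (rad/s): [2.79, 2.79, 3.14, 3.14, 3.14, 3.14, 3.14].

## Interface

Orientations are given as a unit quaternion [x, y, z, w].
In Python, from bench import env, get_image, calibration, order, look_for gives the robot as it stands.
- The arm moves only by the tool carry_out, never from a script. Its argument "deltas" is a list of rows, each an object of numbers: "grip": the closure, from -1 (fully open) to 1 (shut); "x", "y", "z": the shift along the tool's x, y, z in mm; "yaw": the turn about the tool's z in degrees. In form: [{"grip": .., "x": .., "y": .., "z": .., "yaw": ..}, ...]. A call has 1 to 12 rows; each row is the pose to reach, as a shift and turn from the pose commanded when the call began, along the tool's axes at that moment; what a row does not reach only later rows make up. A row lasts 1/10 s, in which the tool goes at most 50 mm and 8.59 degrees, less where a joint would pass 70% of its speed; a pose out of reach is approached as far as the arm can. A call with a gripper value outside its range is refused whole. The fingers move at their own pace and stop on an object; "squeeze" is the grip in N (left out, the last holds). Time passes only in rows, so rows that repeat a pose let the fingers close. It gives the time, the measured TCP pose, the force, the opening and the grip force at its end, in the units of the state.
- env.observe(): the state, without advancing time (a new reading comes with each control period).
- get_image(name): name is "scene" or "top"; returns the picture (420x560x3 uint8, blue, green, red); there is no depth.
- calibration(name): a dict with "fx", "fy", "cx", "cy" (pixels), "camera_from_world" (4x4, takes a point from world to camera coordinates). Camera axes: x right, y down, z forward; pixel columns grow to the right and rows downward; lengths in m; the calibration is good to about 2 mm. A picture is of the moment at which its call begins. calibration takes no time and is no camera call.
- order.hand_in(): hands the job in; it is judged then, once.
Trained networks look in the newest picture that a camera, given by its name, has taken for a name from the list of things; names that differ only in an ending like _2 or _b are one class to them, and where a whole thing is asked for, a point or a joint stands for the part that bears it (a point fixed in the world has none). Each returns a list of dicts, best first, with "score" (0 to 1); they miss things now and then, are a little off and sometimes report something else, mostly with a low value. They report only what shows in the picture. A call takes as long as a camera call. They do not tell look-alikes from the thing itself.
- look_for(label, camera): "pixel" ([row, column] in pixels, amid what is visible of it).
The state is a dict: "time": time; "joint_positions": joint angles; "dq": joint speeds; "joint_efforts": joint torques, N m; "position": TCP position; "tool_rot": TCP orientation; "force": force on the tool from outside, world axes, zero at the start; "moment": the same for the moment, N m; "opening": finger opening in m; "grip_force": force on a finger pad.
Only numpy, scipy, OpenCV 4.12 (cv2) and the standard library are available. Lean on these libraries where they do the work, as an engineer would, in place of code of your own. Each camera call takes 0.05 s, during which the arm holds its last target. There are 200 camera calls.

## Task

The next instrument reads its carrier from the other end, so move the four sample bottles from their row of black cells into the metal carrier in reverse order: the leftmost bottle goes to the rightmost compartment (seen from the same side), and so on, down to the rightmost bottle in the leftmost compartment. Each bottle must end standing upright on the floor of its own compartment, and none may be tipped over on the way.

Things in the scene. Friction and masses are not known exactly. Their poses are not given: they have to be found in the camera images.
- jar_center (a point): The wide-mouthed sample jar: white round plastic body with a grey ribbed cap as wide as the body, 36 mm in diameter all the way up, 76 mm tall, about 85 g. Origin of this point: on its axis, half-way up; z up along the bottle. Loose, stands upright. The body below 56 mm from its foot is smooth.
- dropper_center (a point): The dropper bottle: white round plastic body 36 mm in diameter up to 62 mm from its foot, then a shoulder and a narrow pointed grey nozzle cap (18 mm wide), 92 mm tall in all, about 80 g. Origin of this point: on its axis, half-way up; z up along the bottle. Loose, stands upright. 
- square_center (a point): The square bottle: white plastic body 34 x 34 mm up to 66 mm from its foot, then a grey round cap 24 mm in diameter, 84 mm tall in all, about 85 g. Origin of this point: on its axis, half-way up; z up along the bottle. Loose, stands upright. Its x and y axes are square to its sides, and start within 0.15 rad of those of its cell.
- slim_center (a point): The slim tube: white round straight plastic body 28 mm in diameter with a bluntly tapered grey cap, 96 mm tall, about 65 g. Origin of this point: on its axis, half-way up; z up along the bottle. Loose, stands upright. 
- cell_jar: Black square plastic cell (68 x 68 mm outside, 60 x 60 mm inside, 18 mm high, floor 5 mm thick) in which the jar stands at the start; fixed. Origin: centre of its underside, 6 mm above the table; x across the row, y along it (to the robot's left), z up. The four cells stand in one row, 70 mm apart centre to centre, in an order drawn afresh each time.
- cell_dropper: Black square plastic cell (68 x 68 mm outside, 60 x 60 mm inside, 18 mm high, floor 5 mm thick) in which the dropper bottle stands at the start; fixed. Origin: centre of its underside, 6 mm above the table; x across the row, y along it (to the robot's left), z up. The four cells stand in one row, 70 mm apart centre to centre, in an order drawn afresh each time.
- cell_square: Black square plastic cell (68 x 68 mm outside, 60 x 60 mm inside, 18 mm high, floor 5 mm thick) in which the square bottle stands at the start; fixed. Origin: centre of its underside, 6 mm above the table; x across the row, y along it (to the robot's left), z up. The four cells stand in one row, 70 mm apart centre to centre, in an order drawn afresh each time.
- cell_slim: Black square plastic cell (68 x 68 mm outside, 60 x 60 mm inside, 18 mm high, floor 5 mm thick) in which the slim tube stands at the start; fixed. Origin: centre of its underside, 6 mm above the table; x across the row, y along it (to the robot's left), z up. The four cells stand in one row, 70 mm apart centre to centre, in an order drawn afresh each time.
- base: The grey base plate (100 x 300 x 6 mm) under the row of four black cells; fixed. Origin: centre of its underside, on the table; y along the row (towards the robot's left, within 0.25 rad), x across it. The cells' centres are on its y axis at y = +105, +35, -35 and -105 mm.
- carrier: Empty bare-metal carrier: low fixed tray (76 x 288 mm, 18 mm high), a flat ear at each end, four compartments in a row; left or right of the base plate. Origin: centre of its underside, on the table; y along its row (to the robot's left, within 0.25 rad). Compartment centres at y = +105, +35, -35, -105 mm; each 60 (x) by 62 mm (y) inside, walls 18 mm high, 8 mm thick; floor 5 mm above the table.
Not all that is in view belongs to the job. What is shaped like the part that bears dropper_center but orange or yellow is not meant.

How it is judged:
By the outcome, as a careful person would: the job done as asked, in the order asked, and still so for the second after the job is handed in, with the robot touching nothing.
It also fails if it takes over 122 s, if anything falls off the work surface, if the arm or the gripper's body presses on something with over 40 N, if the wrist force passes 120 N, or if a joint passes its speed limit or range.

## Working session

There is one attempt and no reset: what is moved stays moved. The work goes in short steps, Python scripts to look and compute and a tool call to move; the robot and the scene stay as the last step left them, time stands still between calls to the robot, and variables do not carry over. Pictures are saved under pics/ and viewed, at most 14 in all, crops included, and the job is handed in when it is done.

Besides the shell and the picture viewer there is one more tool, called in YAML: its name, and indented under it one key for each argument. carry_out: Moves the arm, as the interface text tells. Its arguments: {"type":"object","properties":{"deltas":{"type":"array","items":{"type":"object","properties":{"grip":{"type":"number"},"x":{"type":"number"},"y":{"type":"number"},"z":{"type":"number"},"yaw":{"type":"number"}}}},"squeeze":{"type":"number"}},"required":["deltas"]}

```bash
ls; mkdir -p pics
python3 - <<'E'
from bench import env, get_image, calibration, look_for
import cv2
for n in("scene","top"):
    cv2.imwrite(f"pics/{n}0.png",get_image(n)); c=calibration(n); print(n,c)
    for l in("jar_center","dropper_center","square_center","slim_center","cell_jar","base","carrier"):
        print(l,[( [round(float(v)) for v in d["pixel"]],round(d["score"],2)) for d in look_for(l,n)][:4])
s=env.observe();print(s);print(env.grip_depth)
E
```

```text
pics
scene {'fx': 404.51673953228396, 'fy': 404.51673953228396, 'cx': 280.36608393174913, 'cy': 207.56921313100867, 'camera_from_world': array([[ 0.8438595 ,  0.53644003, -0.01154288, -0.46974843],
       [ 0.28765774, -0.47045709, -0.83422009, -0.10350969],
       [-0.45293948,  0.70064415, -0.55131081,  1.07878852],
       [ 0.        ,  0.        ,  0.        ,  1.        ]])}
jar_center [([283, 196], 0.94)]
dropper_center [([250, 165], 0.89), ([256, 219], 0.79), ([300, 282], 0.69)]
square_center [([315, 166], 0.91)]
slim_center [([233, 240], 0.72)]
cell_jar [([299, 209], 0.98)]
base [([327, 208], 0.73), ([314, 164], 0.26)]
carrier [([190, 309], 0.8)]
top {'fx': 422.03424774417573, 'fy': 422.03424774417573, 'cx': 283.9410052315391, 'cy': 207.75499602912782, 'camera_from_world': array([[ 0.04273092, -0.99907751, -0.00426673, -0.03154578],
       [-0.97836641, -0.0409791 , -0.20278037,  0.54437774],
       [ 0.20241846,  0.01283942, -0.97921495,  0.72367805],
       [ 0.        ,  0.        ,  0.        ,  1.        ]])}
jar_center [([212, 403], 0.78)]
dropper_center [([280, 374], 0
[... 221 characters left out ...]
itions': array([-1.39079494,  0.38285243,  0.04388438,  1.59789917, -0.01793184,
        1.16121958, -0.04993566]), 'dq': array([ 0.00076026,  0.00131027,  0.00155222,  0.00076089,  0.0013164 ,
       -0.00094372,  0.0004986 ]), 'joint_efforts': array([ 1.47918477e-04, -4.33383286e+01,  1.02256503e+00, -2.49898696e+01,
        1.04608168e-02,  1.60635802e-03, -5.19207461e-06]), 'position': array([0.17821717, 0.62508968, 0.23130009]), 'tool_rot': array([ 1.38448455e-01,  9.90369640e-01,  9.33262420e-06, -2.89737595e-05]), 'force': array([-0.17368574,  0.53583624, -0.11655109]), 'moment': array([-0.01839126, -0.00062568, -0.02518415]), 'grip_force': 0.0, 'opening': 0.08504441842167842}
-0.0187
```

View pics/scene0.png

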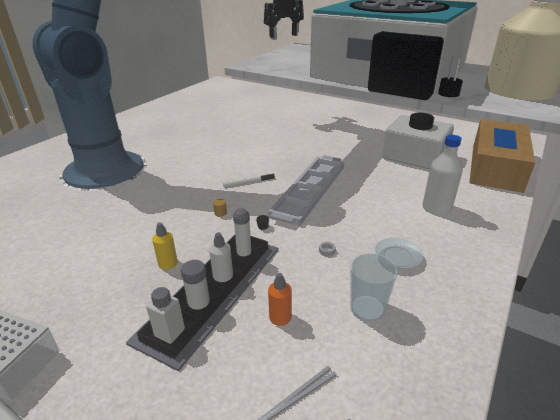

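View pics/top0.png

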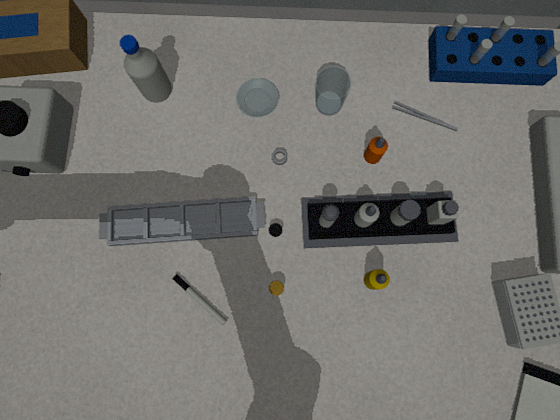

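The scene view shows the row, from the robot's left to right: slim, dropper, jar, square. The empty carrier is to the left of the row. Orange and yellow decoy bottles stand beside the row, and the top view agrees. Next I'll enlarge the top view to get the corners.

Run:
```python
import cv2
t=cv2.imread("pics/top0.png"); s=cv2.imread("pics/scene0.png")
cv2.imwrite("pics/c1.png",cv2.resize(t[180:255,90:275],None,fx=4.3,fy=4.3,interpolation=cv2.INTER_CUBIC))
cv2.imwrite("pics/c2.png",cv2.resize(t[180:255,285:470],None,fx=4.3,fy=4.3,interpolation=cv2.INTER_CUBIC))
```

```text
(no output)
```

View pics/c1.png

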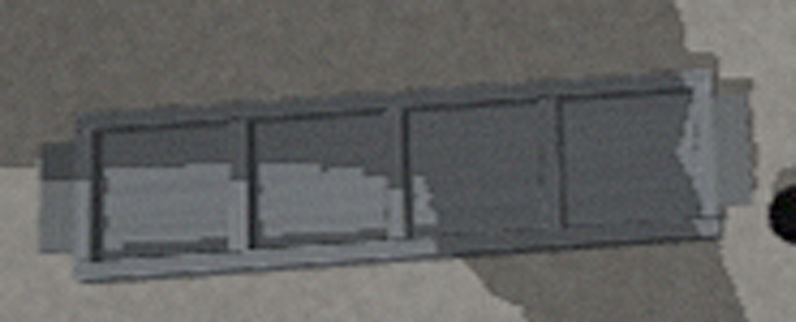

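View pics/c2.png

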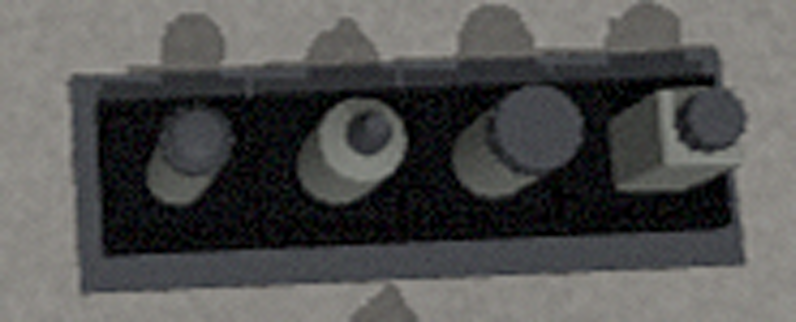

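Carrier top-face corners in crop 1: (78,118), (714,60), (718,234) and (78,267). Base-plate corners in crop 2: (70,75), (718,48), (744,262) and (82,292). The cap tops are near (200,142), (372,130), (540,128) and (712,118). I'll fit poses and check them with an overlay.

```bash
cat > h.py <<'E'
import numpy as np,cv2
from bench import env,get_image,calibration,look_for
from scipy.optimize import least_squares
def proj(P,n):
    c=calibration(n);P=np.atleast_2d(P);M=c["camera_from_world"];q=P@M[:3,:3].T+M[:3,3]
    return np.c_[c["fx"]*q[:,0]/q[:,2]+c["cx"],c["fy"]*q[:,1]/q[:,2]+c["cy"]]  # col,row
def rect(p,lx,ly,z):
    a=p[2];R=np.array([[np.cos(a),-np.sin(a)],[np.sin(a),np.cos(a)]])
    L=np.array([[1,1],[1,-1],[-1,-1],[-1,1]])*[lx/2,ly/2]   # TL,TR,BR,BL in top view
    return np.c_[L@R.T+p[:2],np.full(4,z)]
def ray(px,n,z):
    c=calibration(n);M=c["camera_from_world"];R=M[:3,:3];o=-R.T@M[:3,3]
    d=R.T@[(px[0]-c["cx"])/c["fx"],(px[1]-c["cy"])/c["fy"],1];return (o+d*(z-o[2])/d[2])[:2]
def along(p,y): return p[:2]+y*np.array([-np.sin(p[2]),np.cos(p[2])])
B={"slim":(.028,.096),"dropper":(.036,.092),"jar":(.036,.076),"square":(.034,.084)}
def draw(n,im,base,car,bots,f):
    for p,lx,ly,z in((base,.1,.3,.006),(car,.076,.288,.018)):
        cv2.polylines(im,[np.int32(proj(rect(p,lx,ly,z),n)*f)],True,(0,0,255),1)
    t=np.linspace(0,6.28,25)
    for k,(xy,foot) in bots.items():
        d,h=B[k]
        for z in(foot,foot+.055): cv2.polylines(im,[np.int32(proj(np.c_[xy[0]+d/2*np.cos(t),xy[1]+d/2*np.sin(t),0*t+z],n)*f)],True,(0,255,0),1)
        cv2.line(im,*[tuple(int(v*f) for v in proj([*xy,z],n)[0]) for z in(foot,foot+h)],(255,0,0),1)
    return im
E
python3 - <<'E'
from h import *
c1=np.array([(78,118),(714,60),(718,234),(78,267)])/4.3+[90,180]
c2=np.array([(70,75),(718,48),(744,262),(82,292)])/4.3+[285,180]
res=[]
for c,lx,ly,z in((c2,.1,.3,.006),(c1,.076,.288,.018)):
    r=least_squares(lambda p:(proj(rect(p,lx,ly,z),"top")-c).ravel(),[.55,0,0]);res.append(r.x);print(r.x.round(4),r.fun.round(1))
base,car=res
tops={"slim":(200,142),"dropper":(372,130),"jar":(540,128),"square":(712,118)}
S={"slim":(240,233),"dropper":(219,256),"jar":(196,283),"square":(166,315)}
bots={}
for k in B:
    h=B[k][1];a=ray(np.array(tops[k])/4.3+[285,180],"top",.011+h)
    b=ray(S[k],"scene",.011+h/2);bots[k]=(a,.011)
    print(k,a.round(4),b.round(4))
for y in(105,35,-35,-105):print(along(base,y/1e3).round(4),along(car,y/1e3).round(4))
np.save("pose.npy",np.r_[base,car])
t=cv2.resize(get_image("top")[170:290,90:480],None,fx=2,fy=2)
M=lambda n,o,f,im:None
f=2
for n,(r0,r1,c0,c1_) in(("top",(170,290,90,480)),("scene",(140,360,120,360))):
    im=cv2.resize(get_image(n),None,fx=3,fy=3,interpolation=cv2.INTER_CUBIC);draw(n,im,base,car,bots,3)
    im=im[r0*3:r1*3,c0*3:c1_*3];im=cv2.resize(im,None,fx=2/3 if n=="top" else .8,fy=2/3 if n=="top" else .8,interpolation=cv2.INTER_AREA);cv2.imwrite(f"pics/ov_{n}.png",im)
E
```

```text
[ 0.5408 -0.1942  0.0861] [-0.4  0.   0.3 -0.3  0.6  0.2 -0.5  0. ]
[0.5222 0.1866 0.1132] [-0.2 -2.2 -0.2  1.   1.1 -0.9 -0.7  2. ]
slim [ 0.5288 -0.0912] [ 0.5324 -0.0976]
dropper [ 0.5374 -0.1605] [ 0.5395 -0.166 ]
jar [ 0.5445 -0.2326] [ 0.5441 -0.2297]
square [ 0.5499 -0.3002] [ 0.5551 -0.3046]
[ 0.5318 -0.0896] [0.5103 0.291 ]
[ 0.5378 -0.1593] [0.5182 0.2214]
[ 0.5438 -0.229 ] [0.5261 0.1519]
[ 0.5498 -0.2988] [0.534  0.0823]
```

View pics/ov_top.png

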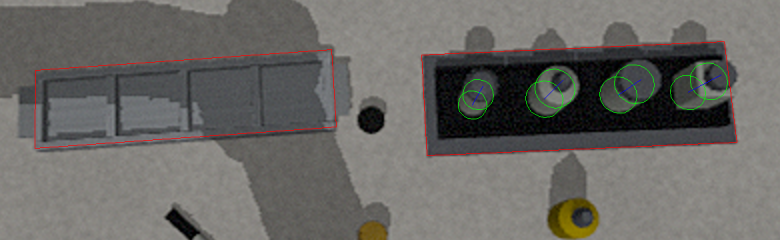

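View pics/ov_scene.png

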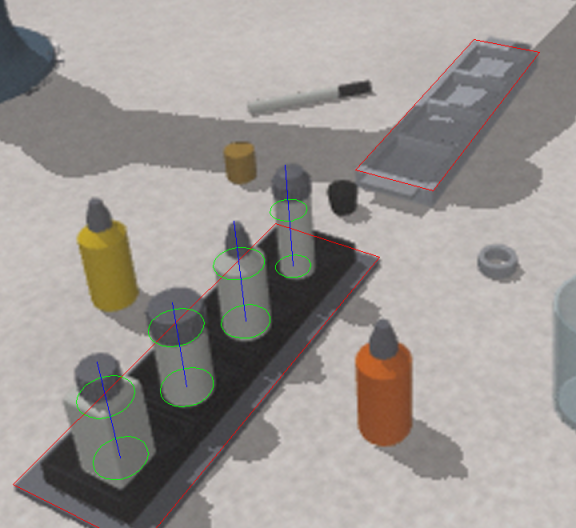

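The base and bottle overlays match in both views to within a few mm. The carrier fit is a little loose, so I'll refine it using its compartment outlines.

Run:
```python
from h import *
c1=np.array([(78,118),(714,67),(718,236),(78,267)])/4.3+[90,180]
r=least_squares(lambda p:(proj(rect(p,.076,.288,.018),"top")-c1).ravel(),[.55,0,0]);car=r.x;print(car.round(4),r.fun.round(1))
out=[]
for n,(r0,r1,c0,c1_),k in(("top",(180,255,90,275),4),("scene",(145,230,260,360),4)):
    im=cv2.resize(get_image(n)[r0:r1,c0:c1_],None,fx=k,fy=k,interpolation=cv2.INTER_CUBIC)
    im=cv2.convertScaleAbs(im,alpha=1.5)
    f=lambda P:np.int32((proj(P,n)-[c0,r0]+.5)*k)
    cv2.polylines(im,[f(rect(car,.076,.288,.018))],True,(0,0,255),1)
    for y in(105,35,-35,-105):
        p=np.r_[along(car,y/1e3),car[2]]
        cv2.polylines(im,[f(rect(p,.060,.062,.005))],True,(0,255,0),1)
    out.append(cv2.copyMakeBorder(im,0,0,0,740-im.shape[1],cv2.BORDER_CONSTANT))
im=np.vstack(out);cv2.imwrite("pics/car.png",cv2.resize(im,None,fx=.93,fy=.93));np.save("car.npy",car)
for y in(105,35,-35,-105):print(along(car,y/1e3).round(4))
```

```text
[0.5212 0.1866 0.1066] [-0.1 -2.2 -0.   0.3  1.  -0.4 -0.9  2.1]
[0.51  0.291]
[0.5175 0.2214]
[0.5249 0.1518]
[0.5323 0.0822]
```

View pics/car.png

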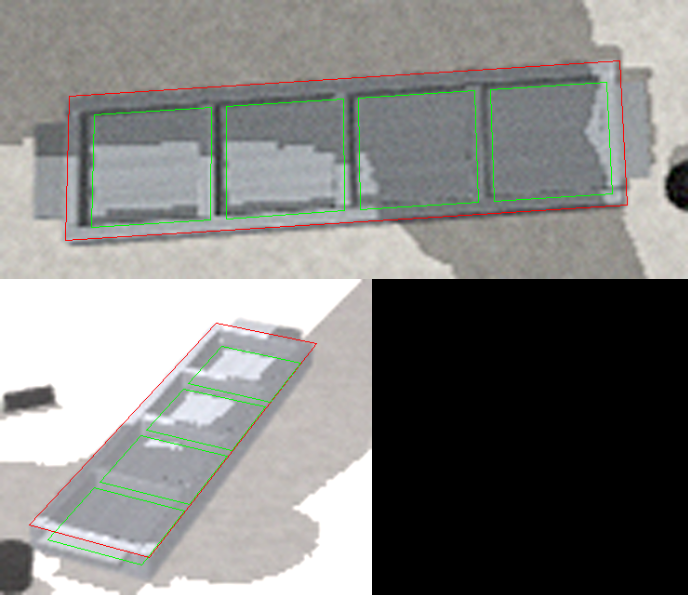

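```bash
cat > d.py <<'E'
import sys,numpy as np
from bench import env
from scipy.spatial.transform import Rotation as R
x,y,z,a=map(float,sys.argv[1:5])
s=env.observe();r=R.from_quat(s["tool_rot"]).as_matrix()
ty=np.arctan2(r[1,1],r[0,1])
print("xyz mm",(r.T@(np.array([x,y,z])-s["position"])*1000).round(1),"yaw",round(np.degrees(ty-a),2),"t",s["time"],"q",s["joint_positions"].round(2),s["position"].round(4))
E
python3 d.py .530 -.093 .2 .088
```

```text
xyz mm [-535.2 -594.1   31.3] yaw 69.04 t 1.05 q [-1.39  0.38  0.04  1.6  -0.02  1.16 -0.05] [0.1782 0.6251 0.2313]
```

carry_out:
  deltas:
    - {"x":-535,"y":-594,"z":31,"yaw":69,"grip":-1}
    - {"x":-535,"y":-594,"z":31,"yaw":69,"grip":-1}
    - {"x":-535,"y":-594,"z":31,"yaw":69,"grip":-1}
    - {"x":-535,"y":-594,"z":31,"yaw":69,"grip":-1}
    - {"x":-535,"y":-594,"z":31,"yaw":69,"grip":-1}
    - {"x":-535,"y":-594,"z":31,"yaw":69,"grip":-1}
    - {"x":-535,"y":-594,"z":31,"yaw":69,"grip":-1}
    - {"x":-535,"y":-594,"z":31,"yaw":69,"grip":-1}
    - {"x":-535,"y":-594,"z":31,"yaw":69,"grip":-1}
    - {"x":-535,"y":-594,"z":31,"yaw":69,"grip":-1}
    - {"x":-535,"y":-594,"z":31,"yaw":69,"grip":-1}
    - {"x":-535,"y":-594,"z":31,"yaw":69,"grip":-1}

```text
time: 2.25
position: [0.4427, 0.0849, 0.2085]
tool_rot: [0.675, 0.738, 0.001, -0.0]
force: [0.6, 0.0, 0.2]
opening: 0.0854
grip_force: 0.0
```

```bash
python3 d.py .530 -.093 .2 .088
```

```text
xyz mm [-185.    71.2    8.3] yaw 0.06 t 2.25 q [-0.89  0.    0.62  2.11 -0.    1.03 -0.18] [0.4427 0.0849 0.2085]
```

carry_out:
  deltas:
    - {"x":-185,"y":71,"z":8,"yaw":0,"grip":-1}
    - {"x":-185,"y":71,"z":8,"yaw":0,"grip":-1}
    - {"x":-185,"y":71,"z":8,"yaw":0,"grip":-1}
    - {"x":-185,"y":71,"z":8,"yaw":0,"grip":-1}
    - {"x":-185,"y":71,"z":8,"yaw":0,"grip":-1}
    - {"x":-185,"y":71,"z":8,"yaw":0,"grip":-1}
    - {"x":-185,"y":71,"z":8,"yaw":0,"grip":-1}

```text
time: 2.95
position: [0.5288, -0.09, 0.1998]
tool_rot: [0.674, 0.738, 0.0, -0.001]
force: [0.5, 0.3, 0.1]
opening: 0.0855
grip_force: 0.0
```

```bash
python3 d.py .530 -.093 .043 .088
```

```text
xyz mm [ -3.3   1.  156.8] yaw 0.13 t 2.95 q [-0.59  0.25  0.79  1.93 -0.21  1.04  0.37] [ 0.5288 -0.09    0.1998]
```

carry_out:
  deltas:
    - {"x":-1,"y":1,"z":40,"yaw":0,"grip":-1}
    - {"x":-1,"y":1,"z":80,"yaw":0,"grip":-1}
    - {"x":-1,"y":1,"z":120,"yaw":0,"grip":-1}
    - {"x":-1,"y":1,"z":140,"yaw":0,"grip":-1}
    - {"x":-1,"y":1,"z":157,"yaw":0,"grip":-1}
    - {"x":-1,"y":1,"z":157,"yaw":0,"grip":-1}
    - {"x":-1,"y":1,"z":157,"yaw":0,"grip":-1}

```text
time: 3.65
position: [0.5308, -0.0914, 0.0437]
tool_rot: [0.674, 0.738, 0.001, 0.0]
force: [0.2, -0.9, 0.1]
opening: 0.0854
grip_force: 0.0
```

```bash
python3 d.py .530 -.093 .043 .088
python3 - <<'E'
from h import *
for i,(n,b) in enumerate((("top",(150,290,280,480)),("scene",(150,370,100,330)))):
    im=get_image(n)[b[0]:b[1],b[2]:b[3]];im=cv2.resize(im,(400,int(400*im.shape[0]/im.shape[1])),interpolation=cv2.INTER_CUBIC)
    o=im if i==0 else np.hstack([cv2.copyMakeBorder(o,0,im.shape[0]-o.shape[0],0,0,cv2.BORDER_CONSTANT),im])
cv2.imwrite("pics/g1.png",o)
E
```

```text
xyz mm [-1.5 -1.   0.7] yaw 0.13 t 3.65 q [-0.45  0.51  0.65  2.02 -0.44  0.75  0.56] [ 0.5308 -0.0914  0.0437]
```

View pics/g1.png

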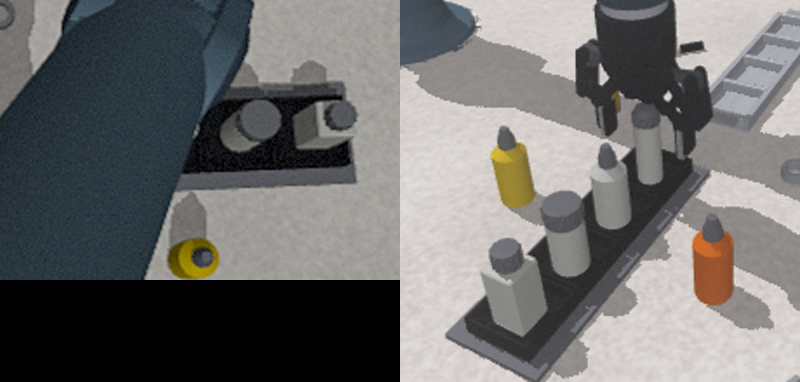

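The open fingers straddle the slim tube across the row, at about (645,140) in the right half. I'll close on it now.

carry_out:
  deltas:
    - {"x":0,"y":0,"z":0,"yaw":0,"grip":1}
    - {"x":0,"y":0,"z":0,"yaw":0,"grip":1}
    - {"x":0,"y":0,"z":0,"yaw":0,"grip":1}
    - {"x":0,"y":0,"z":0,"yaw":0,"grip":1}
    - {"x":0,"y":0,"z":0,"yaw":0,"grip":1}
    - {"x":0,"y":0,"z":0,"yaw":0,"grip":1}
    - {"x":0,"y":0,"z":0,"yaw":0,"grip":1}
    - {"x":0,"y":0,"z":0,"yaw":0,"grip":1}
  squeeze: 35

```text
time: 4.55
position: [0.5304, -0.0923, 0.0432]
tool_rot: [0.675, 0.738, 0.0, 0.0]
force: [-0.3, -0.3, 1.4]
opening: 0.0272
grip_force: 35.7
```

carry_out:
  deltas:
    - {"x":0,"y":0,"z":-15,"yaw":0,"grip":1}
    - {"x":0,"y":0,"z":-45,"yaw":0,"grip":1}
    - {"x":0,"y":0,"z":-75,"yaw":0,"grip":1}
    - {"x":20,"y":2,"z":-90,"yaw":0,"grip":1}
    - {"x":50,"y":5,"z":-90,"yaw":-1,"grip":1}
    - {"x":80,"y":8,"z":-90,"yaw":-1,"grip":1}
    - {"x":110,"y":11,"z":-90,"yaw":-1,"grip":1}
    - {"x":140,"y":14,"z":-90,"yaw":-1,"grip":1}
    - {"x":165,"y":17,"z":-90,"yaw":-1,"grip":1}
    - {"x":174,"y":17,"z":-90,"yaw":-1,"grip":1}
    - {"x":174,"y":17,"z":-90,"yaw":-1,"grip":1}
    - {"x":174,"y":17,"z":-90,"yaw":-1,"grip":1}

```text
time: 5.75
position: [0.5315, 0.0808, 0.1332]
tool_rot: [0.669, 0.743, -0.0, 0.0]
force: [0.0, -0.7, -1.7]
opening: 0.0273
grip_force: 35.7
```

```bash
python3 d.py .532 .083 .038 .107
python3 - <<'E'
from h import *
for i,(n,b) in enumerate((("top",(150,290,90,290)),("scene",(100,270,180,360)))):
    im=get_image(n)[b[0]:b[1],b[2]:b[3]];im=cv2.resize(im,(400,int(400*im.shape[0]/im.shape[1])),interpolation=cv2.INTER_CUBIC)
    o=im if i==0 else np.hstack([cv2.copyMakeBorder(o,0,im.shape[0]-o.shape[0],0,0,cv2.BORDER_CONSTANT),im])
cv2.imwrite("pics/g2.png",o)
E
```

```text
xyz mm [ 2.2  0.8 95.2] yaw -0.13 t 5.75 q [-0.83  0.35  0.7   1.98 -0.28  0.91  0.12] [0.5315 0.0808 0.1332]
```

View pics/g2.png

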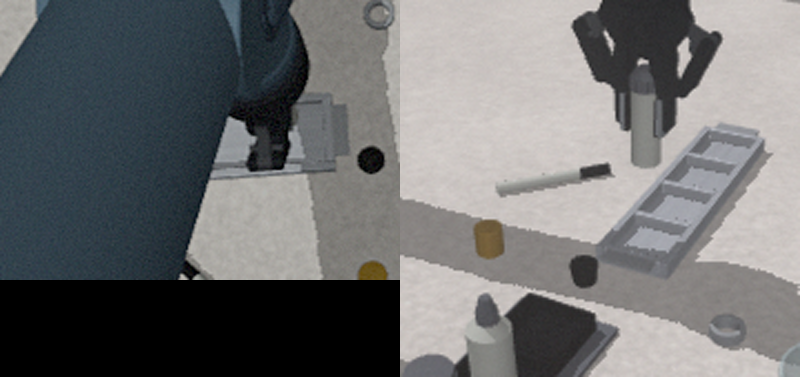

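The slim tube hangs upright above the first compartment. With the shadow gone from the carrier, its floor centres show at crop (650,240), (677,207), (703,178) and (729,150). I'll check these against the model.

Run:
```python
from h import *
car=np.load("car.npy")
for y,p in zip((-.105,-.035,.035,.105),((650,240),(677,207),(703,178),(729,150))):
    px=(np.array(p)-[400,0])/2.2222+[180,100]
    print(along(car,y).round(4),ray(px,"scene",.005).round(4))
```

```text
[0.5323 0.0822] [0.5297 0.0929]
[0.5249 0.1518] [0.5215 0.1622]
[0.5175 0.2214] [0.5156 0.2314]
[0.51  0.291] [0.5101 0.3061]
```

carry_out:
  deltas:
    - {"x":3,"y":1,"z":30,"yaw":0,"grip":1}
    - {"x":3,"y":1,"z":60,"yaw":0,"grip":1}
    - {"x":3,"y":1,"z":80,"yaw":0,"grip":1}
    - {"x":3,"y":1,"z":90,"yaw":0,"grip":1}
    - {"x":3,"y":1,"z":95,"yaw":0,"grip":1}
    - {"x":3,"y":1,"z":95,"yaw":0,"grip":1}
    - {"x":3,"y":1,"z":95,"yaw":0,"grip":1}
    - {"x":3,"y":1,"z":95,"yaw":0,"grip":1}

```text
time: 6.65
position: [0.5333, 0.0858, 0.039]
tool_rot: [0.669, 0.744, 0.001, 0.001]
force: [-0.7, -0.4, -0.6]
opening: 0.027
grip_force: 35.6
```

carry_out:
  deltas:
    - {"x":0,"y":0,"z":1,"yaw":0,"grip":1}
    - {"x":0,"y":0,"z":1,"yaw":0,"grip":1}
    - {"x":0,"y":0,"z":1,"yaw":0,"grip":-1}
    - {"x":0,"y":0,"z":1,"yaw":0,"grip":-1}
    - {"x":0,"y":0,"z":1,"yaw":0,"grip":-1}
    - {"x":0,"y":0,"z":1,"yaw":0,"grip":-1}
    - {"x":0,"y":0,"z":1,"yaw":0,"grip":-1}
    - {"x":0,"y":0,"z":1,"yaw":0,"grip":-1}
    - {"x":0,"y":0,"z":-40,"yaw":0,"grip":-1}
    - {"x":0,"y":0,"z":-80,"yaw":0,"grip":-1}
    - {"x":0,"y":0,"z":-120,"yaw":0,"grip":-1}
    - {"x":0,"y":0,"z":-140,"yaw":0,"grip":-1}

```text
time: 7.85
position: [0.5344, 0.0856, 0.1816]
tool_rot: [0.669, 0.743, 0.002, 0.001]
force: [0.7, 0.9, 0.3]
opening: 0.0855
grip_force: 0.0
```

```bash
python3 d.py .5385 -.163 .18 .088
```

```text
xyz mm [-247.6  -22.2    1.2] yaw 1.0 t 7.85 q [-0.88  0.28  0.74  1.94 -0.22  1.    0.07] [0.5344 0.0856 0.1816]
```

carry_out:
  deltas:
    - {"x":-248,"y":-22,"z":0,"yaw":1,"grip":-1}
    - {"x":-248,"y":-22,"z":0,"yaw":1,"grip":-1}
    - {"x":-248,"y":-22,"z":0,"yaw":1,"grip":-1}
    - {"x":-248,"y":-22,"z":0,"yaw":1,"grip":-1}
    - {"x":-248,"y":-22,"z":0,"yaw":1,"grip":-1}
    - {"x":-248,"y":-22,"z":0,"yaw":1,"grip":-1}
    - {"x":-248,"y":-22,"z":0,"yaw":1,"grip":-1}
    - {"x":-248,"y":-22,"z":0,"yaw":1,"grip":-1}
    - {"x":-248,"y":-22,"z":0,"yaw":1,"grip":-1}

```text
time: 8.75
position: [0.5371, -0.1609, 0.1777]
tool_rot: [0.674, 0.739, 0.0, -0.001]
force: [-0.5, 0.0, 0.1]
opening: 0.0856
grip_force: 0.0
```

```bash
python3 d.py .5385 -.163 .040 .088
python3 - <<'E'
from h import *
for i,(n,b) in enumerate((("top",(150,290,90,290)),("scene",(130,330,100,360)))):
    im=get_image(n)[b[0]:b[1],b[2]:b[3]];im=cv2.resize(im,(400,int(400*im.shape[0]/im.shape[1])),interpolation=cv2.INTER_CUBIC)
    o=im if i==0 else np.hstack([cv2.copyMakeBorder(o,0,max(0,im.shape[0]-o.shape[0]),0,0,cv2.BORDER_CONSTANT),im])
cv2.imwrite("pics/g3.png",o)
E
```

```text
xyz mm [ -2.4   1.2 137.7] yaw 0.25 t 8.75 q [-0.47  0.35  0.82  1.9  -0.3   1.02  0.58] [ 0.5371 -0.1609  0.1777]
```

View pics/g3.png

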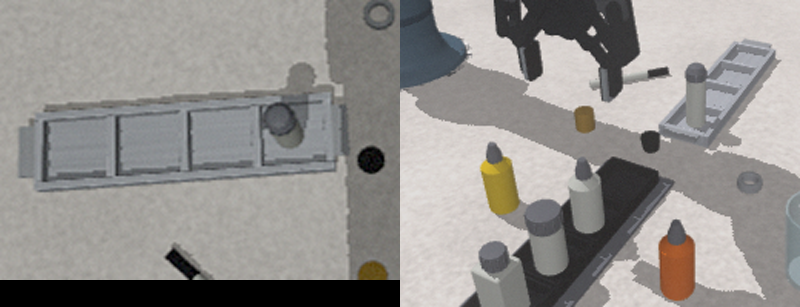

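The slim tube stands upright in the rightmost compartment. The gripper is over the dropper bottle, so I'll descend and grip.

carry_out:
  deltas:
    - {"x":-1,"y":1,"z":40,"yaw":0,"grip":-1}
    - {"x":-1,"y":1,"z":80,"yaw":0,"grip":-1}
    - {"x":-1,"y":1,"z":115,"yaw":0,"grip":-1}
    - {"x":-1,"y":1,"z":138,"yaw":0,"grip":-1}
    - {"x":-1,"y":1,"z":138,"yaw":0,"grip":-1}
    - {"x":-1,"y":1,"z":138,"yaw":0,"grip":1}
    - {"x":-1,"y":1,"z":138,"yaw":0,"grip":1}
    - {"x":-1,"y":1,"z":138,"yaw":0,"grip":1}
    - {"x":-1,"y":1,"z":138,"yaw":0,"grip":1}
    - {"x":-1,"y":1,"z":138,"yaw":0,"grip":1}
    - {"x":-1,"y":1,"z":138,"yaw":0,"grip":1}
    - {"x":-1,"y":1,"z":138,"yaw":0,"grip":1}

```text
time: 10.05
position: [0.5394, -0.1645, 0.0418]
tool_rot: [0.675, 0.738, 0.001, 0.001]
force: [-0.4, 0.4, 5.6]
opening: 0.0353
grip_force: 34.7
```

```bash
python3 d.py .525 .1545 .160 .107
python3 - <<'E'
from h import *
c=np.array([(37,112),(333,94),(337,168),(37,190)])/2+[90,150]
r=least_squares(lambda p:(proj(rect(p,.076,.288,.018),"top")-c).ravel(),[.55,0,0]);print(r.x.round(4),r.fun.round(1))
for y in(105,35,-35,-105):print(along(r.x,y/1e3).round(4))
E
```

```text
xyz mm [ 319.    14.3 -118.2] yaw -1.05 t 10.05 q [-0.33  0.56  0.68  1.96 -0.5   0.78  0.72] [ 0.5394 -0.1645  0.0418]
[0.5202 0.1852 0.1107] [ 0.1  0.1  0.1 -0.9  0.3  0.7 -0.5 -0. ]
[0.5086 0.2895]
[0.5164 0.2199]
[0.5241 0.1504]
[0.5318 0.0808]
```

carry_out:
  deltas:
    - {"x":0,"y":0,"z":-15,"yaw":0,"grip":1}
    - {"x":0,"y":0,"z":-45,"yaw":0,"grip":1}
    - {"x":0,"y":0,"z":-80,"yaw":0,"grip":1}
    - {"x":15,"y":1,"z":-110,"yaw":0,"grip":1}
    - {"x":50,"y":2,"z":-120,"yaw":-1,"grip":1}
    - {"x":90,"y":4,"z":-120,"yaw":-1,"grip":1}
    - {"x":130,"y":6,"z":-120,"yaw":-1,"grip":1}
    - {"x":170,"y":8,"z":-120,"yaw":-1,"grip":1}
    - {"x":210,"y":10,"z":-120,"yaw":-1,"grip":1}
    - {"x":250,"y":12,"z":-120,"yaw":-1,"grip":1}
    - {"x":285,"y":13,"z":-120,"yaw":-1,"grip":1}
    - {"x":316,"y":14,"z":-120,"yaw":-1,"grip":1}

```text
time: 11.25
position: [0.523, 0.1539, 0.1606]
tool_rot: [0.668, 0.744, 0.0, -0.0]
force: [1.0, 0.1, -0.7]
opening: 0.0351
grip_force: 35.2
```

carry_out:
  deltas:
    - {"x":0,"y":0,"z":0,"yaw":0,"grip":1}
    - {"x":0,"y":0,"z":0,"yaw":0,"grip":1}

```text
time: 11.45
position: [0.5234, 0.1524, 0.1603]
tool_rot: [0.668, 0.744, -0.0, 0.0]
force: [1.3, -0.4, -0.4]
opening: 0.0349
grip_force: 35.2
```

```bash
python3 d.py .525 .1515 .037 .107
```

```text
xyz mm [ -1.1   1.5 123.3] yaw 0.09 t 11.45 q [-0.98  0.32  0.73  1.94 -0.26  0.97 -0.02] [0.5234 0.1524 0.1603]
```

carry_out:
  deltas:
    - {"x":-1,"y":1,"z":35,"yaw":0,"grip":1}
    - {"x":-1,"y":1,"z":70,"yaw":0,"grip":1}
    - {"x":-1,"y":1,"z":100,"yaw":0,"grip":1}
    - {"x":-1,"y":1,"z":115,"yaw":0,"grip":1}
    - {"x":-1,"y":1,"z":121,"yaw":0,"grip":1}
    - {"x":-1,"y":1,"z":123,"yaw":0,"grip":1}
    - {"x":-1,"y":1,"z":123,"yaw":0,"grip":1}
    - {"x":-1,"y":1,"z":123,"yaw":0,"grip":1}

```text
time: 12.25
position: [0.5263, 0.1512, 0.0385]
tool_rot: [0.669, 0.744, 0.001, 0.001]
force: [0.3, -0.7, -0.2]
opening: 0.0351
grip_force: 35.2
```

carry_out:
  deltas:
    - {"x":0,"y":0,"z":1,"yaw":0,"grip":1}
    - {"x":0,"y":0,"z":2,"yaw":0,"grip":1}
    - {"x":0,"y":0,"z":2,"yaw":0,"grip":1}

```text
time: 12.55
position: [0.5255, 0.1513, 0.0358]
tool_rot: [0.669, 0.744, 0.001, 0.0]
force: [0.9, 0.3, 3.5]
opening: 0.035
grip_force: 35.4
```

Contact with the compartment floor; I'll release, rise and go to the jar.

carry_out:
  deltas:
    - {"x":0,"y":0,"z":0,"yaw":0,"grip":-1}
    - {"x":0,"y":0,"z":0,"yaw":0,"grip":-1}
    - {"x":0,"y":0,"z":0,"yaw":0,"grip":-1}
    - {"x":0,"y":0,"z":0,"yaw":0,"grip":-1}
    - {"x":0,"y":0,"z":0,"yaw":0,"grip":-1}
    - {"x":0,"y":0,"z":0,"yaw":0,"grip":-1}
    - {"x":0,"y":0,"z":-40,"yaw":0,"grip":-1}
    - {"x":0,"y":0,"z":-80,"yaw":0,"grip":-1}
    - {"x":0,"y":0,"z":-120,"yaw":0,"grip":-1}
    - {"x":0,"y":0,"z":-140,"yaw":0,"grip":-1}
    - {"x":0,"y":0,"z":-140,"yaw":0,"grip":-1}

```text
time: 13.65
position: [0.5278, 0.1517, 0.1788]
tool_rot: [0.669, 0.744, 0.004, 0.001]
force: [0.6, 0.1, 0.2]
opening: 0.0851
grip_force: 0.0
```

```bash
python3 d.py .5443 -.2315 .18 .088
```

```text
xyz mm [-382.7  -24.1   -2.6] yaw 1.03 t 13.65 q [-1.    0.3   0.75  1.93 -0.25  1.   -0.03] [0.5278 0.1517 0.1788]
```

carry_out:
  deltas:
    - {"x":-383,"y":-24,"z":0,"yaw":1,"grip":-1}
    - {"x":-383,"y":-24,"z":0,"yaw":1,"grip":-1}
    - {"x":-383,"y":-24,"z":0,"yaw":1,"grip":-1}
    - {"x":-383,"y":-24,"z":0,"yaw":1,"grip":-1}
    - {"x":-383,"y":-24,"z":0,"yaw":1,"grip":-1}
    - {"x":-383,"y":-24,"z":0,"yaw":1,"grip":-1}
    - {"x":-383,"y":-24,"z":0,"yaw":1,"grip":-1}
    - {"x":-383,"y":-24,"z":0,"yaw":1,"grip":-1}
    - {"x":-383,"y":-24,"z":0,"yaw":1,"grip":-1}
    - {"x":-383,"y":-24,"z":0,"yaw":1,"grip":-1}
    - {"x":-383,"y":-24,"z":0,"yaw":1,"grip":-1}
    - {"x":-383,"y":-24,"z":0,"yaw":1,"grip":-1}

```text
time: 14.85
position: [0.5419, -0.2299, 0.1742]
tool_rot: [0.674, 0.739, 0.0, -0.001]
force: [-0.1, 1.4, -0.4]
opening: 0.0855
grip_force: 0.0
```

```bash
python3 d.py .5443 -.2315 .035 .088
python3 - <<'E'
from h import *
for i,(n,b) in enumerate((("top",(150,290,90,290)),("scene",(130,350,100,360)))):
    im=get_image(n)[b[0]:b[1],b[2]:b[3]];im=cv2.resize(im,(400,int(400*im.shape[0]/im.shape[1])),interpolation=cv2.INTER_CUBIC)
    o=im if i==0 else np.hstack([cv2.copyMakeBorder(o,0,max(0,im.shape[0]-o.shape[0]),0,0,cv2.BORDER_CONSTANT),im])
cv2.imwrite("pics/g4.png",o)
E
```

```text
xyz mm [ -2.1   2.4 139.2] yaw 0.24 t 14.85 q [-0.34  0.43  0.84  1.83 -0.37  1.04  0.73] [ 0.5419 -0.2299  0.1742]
```

View pics/g4.png

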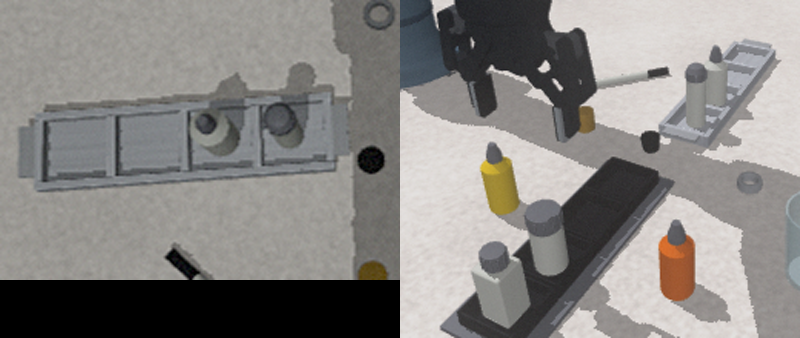

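Slim and dropper both stand upright in the right two compartments. Next is the jar.

carry_out:
  deltas:
    - {"x":-1,"y":1,"z":40,"yaw":0,"grip":-1}
    - {"x":-1,"y":1,"z":80,"yaw":0,"grip":-1}
    - {"x":-1,"y":1,"z":115,"yaw":0,"grip":-1}
    - {"x":-1,"y":1,"z":140,"yaw":0,"grip":-1}
    - {"x":-1,"y":1,"z":140,"yaw":0,"grip":-1}
    - {"x":-1,"y":1,"z":140,"yaw":0,"grip":1}
    - {"x":-1,"y":1,"z":140,"yaw":0,"grip":1}
    - {"x":-1,"y":1,"z":140,"yaw":0,"grip":1}
    - {"x":-1,"y":1,"z":140,"yaw":0,"grip":1}
    - {"x":-1,"y":1,"z":140,"yaw":0,"grip":1}
    - {"x":-1,"y":1,"z":140,"yaw":0,"grip":1}
    - {"x":-1,"y":1,"z":140,"yaw":0,"grip":1}

```text
time: 16.15
position: [0.5445, -0.2339, 0.0369]
tool_rot: [0.675, 0.738, 0.001, 0.001]
force: [0.4, 0.5, 7.1]
opening: 0.0348
grip_force: 34.9
```

```bash
python3 d.py .517 .221 .160 .107
```

```text
xyz mm [ 455.4   13.4 -123.4] yaw -1.04 t 16.15 q [-0.22  0.62  0.7   1.9  -0.55  0.82  0.86] [ 0.5445 -0.2339  0.0369]
```

carry_out:
  deltas:
    - {"x":0,"y":0,"z":-15,"yaw":0,"grip":1}
    - {"x":0,"y":0,"z":-45,"yaw":0,"grip":1}
    - {"x":0,"y":0,"z":-80,"yaw":0,"grip":1}
    - {"x":15,"y":0,"z":-110,"yaw":0,"grip":1}
    - {"x":50,"y":1,"z":-123,"yaw":-1,"grip":1}
    - {"x":90,"y":2,"z":-123,"yaw":-1,"grip":1}
    - {"x":130,"y":4,"z":-123,"yaw":-1,"grip":1}
    - {"x":170,"y":5,"z":-123,"yaw":-1,"grip":1}
    - {"x":210,"y":6,"z":-123,"yaw":-1,"grip":1}
    - {"x":250,"y":8,"z":-123,"yaw":-1,"grip":1}
    - {"x":290,"y":9,"z":-123,"yaw":-1,"grip":1}
    - {"x":330,"y":10,"z":-123,"yaw":-1,"grip":1}

```text
time: 17.35
position: [0.5225, 0.0974, 0.1585]
tool_rot: [0.669, 0.743, -0.0, -0.0]
force: [0.6, -0.4, -1.3]
opening: 0.0347
grip_force: 35.0
```

```bash
python3 d.py .517 .221 .160 .107
```

```text
xyz mm [123.5   7.6  -1.5] yaw -0.08 t 17.35 q [-0.95  0.31  0.8   1.98 -0.27  0.96  0.09] [0.5225 0.0974 0.1585]
```

carry_out:
  deltas:
    - {"x":35,"y":1,"z":0,"yaw":0,"grip":1}
    - {"x":70,"y":2,"z":0,"yaw":0,"grip":1}
    - {"x":105,"y":3,"z":0,"yaw":0,"grip":1}
    - {"x":125,"y":4,"z":0,"yaw":0,"grip":1}
    - {"x":125,"y":4,"z":0,"yaw":0,"grip":1}
    - {"x":125,"y":4,"z":0,"yaw":0,"grip":1}
    - {"x":125,"y":4,"z":0,"yaw":0,"grip":1}

```text
time: 18.05
position: [0.5142, 0.2186, 0.1581]
tool_rot: [0.67, 0.743, -0.0, 0.0]
force: [0.0, -0.5, -0.5]
opening: 0.0352
grip_force: 35.0
```

```bash
python3 d.py .517 .221 .031 .107
```

```text
xyz mm [  2.3   3.1 127.1] yaw -0.21 t 18.05 q [-1.1   0.36  0.75  1.91 -0.29  0.98 -0.12] [0.5142 0.2186 0.1581]
```

carry_out:
  deltas:
    - {"x":2,"y":2,"z":35,"yaw":0,"grip":1}
    - {"x":2,"y":2,"z":70,"yaw":0,"grip":1}
    - {"x":2,"y":2,"z":100,"yaw":0,"grip":1}
    - {"x":2,"y":2,"z":115,"yaw":0,"grip":1}
    - {"x":2,"y":2,"z":121,"yaw":0,"grip":1}
    - {"x":2,"y":2,"z":125,"yaw":0,"grip":1}
    - {"x":2,"y":2,"z":126,"yaw":0,"grip":1}
    - {"x":2,"y":2,"z":126,"yaw":0,"grip":1}

```text
time: 18.85
position: [0.517, 0.2235, 0.0332]
tool_rot: [0.669, 0.744, 0.001, 0.0]
force: [-0.4, -0.6, -0.0]
opening: 0.0346
grip_force: 35.1
```

carry_out:
  deltas:
    - {"x":0,"y":0,"z":1,"yaw":0,"grip":1}
    - {"x":0,"y":0,"z":2,"yaw":0,"grip":1}
    - {"x":0,"y":0,"z":2,"yaw":0,"grip":1}

```text
time: 19.15
position: [0.5166, 0.2237, 0.0309]
tool_rot: [0.669, 0.744, 0.001, 0.0]
force: [0.2, 0.5, 3.4]
opening: 0.0347
grip_force: 35.1
```

carry_out:
  deltas:
    - {"x":0,"y":0,"z":0,"yaw":0,"grip":-1}
    - {"x":0,"y":0,"z":0,"yaw":0,"grip":-1}
    - {"x":0,"y":0,"z":0,"yaw":0,"grip":-1}
    - {"x":0,"y":0,"z":0,"yaw":0,"grip":-1}
    - {"x":0,"y":0,"z":0,"yaw":0,"grip":-1}
    - {"x":0,"y":0,"z":0,"yaw":0,"grip":-1}
    - {"x":0,"y":0,"z":-40,"yaw":0,"grip":-1}
    - {"x":0,"y":0,"z":-80,"yaw":0,"grip":-1}
    - {"x":0,"y":0,"z":-120,"yaw":0,"grip":-1}
    - {"x":0,"y":0,"z":-145,"yaw":0,"grip":-1}
    - {"x":0,"y":0,"z":-145,"yaw":0,"grip":-1}

```text
time: 20.25
position: [0.5192, 0.2242, 0.1795]
tool_rot: [0.669, 0.743, 0.004, 0.001]
force: [0.3, 0.2, -0.5]
opening: 0.0855
grip_force: 0.0
```

```bash
python3 d.py .552 -.3025 .18 .088
```

```text
xyz mm [-527.2  -23.    -3. ] yaw 1.02 t 20.25 q [-1.12  0.34  0.77  1.89 -0.28  1.01 -0.13] [0.5192 0.2242 0.1795]
```

carry_out:
  deltas:
    - {"x":-527,"y":-23,"z":0,"yaw":1,"grip":-1}
    - {"x":-527,"y":-23,"z":0,"yaw":1,"grip":-1}
    - {"x":-527,"y":-23,"z":0,"yaw":1,"grip":-1}
    - {"x":-527,"y":-23,"z":0,"yaw":1,"grip":-1}
    - {"x":-527,"y":-23,"z":0,"yaw":1,"grip":-1}
    - {"x":-527,"y":-23,"z":0,"yaw":1,"grip":-1}
    - {"x":-527,"y":-23,"z":0,"yaw":1,"grip":-1}
    - {"x":-527,"y":-23,"z":0,"yaw":1,"grip":-1}
    - {"x":-527,"y":-23,"z":0,"yaw":1,"grip":-1}
    - {"x":-527,"y":-23,"z":0,"yaw":1,"grip":-1}
    - {"x":-527,"y":-23,"z":0,"yaw":1,"grip":-1}
    - {"x":-527,"y":-23,"z":0,"yaw":1,"grip":-1}

```text
time: 21.45
position: [0.5459, -0.3101, 0.1745]
tool_rot: [0.678, 0.735, -0.002, 0.001]
force: [-0.2, 0.6, 0.6]
opening: 0.0854
grip_force: 0.0
```

```bash
python3 d.py .552 -.3025 .18 .088
```

```text
xyz mm [ 7.1  6.7 -5.6] yaw -0.49 t 21.45 q [-0.2   0.52  0.85  1.74 -0.43  1.08  0.87] [ 0.5459 -0.3101  0.1745]
```

Still settling (overshoot), so I'll hold for two rows, then measure and look.

carry_out:
  deltas:
    - {"x":0,"y":0,"z":0,"yaw":0,"grip":-1}
    - {"x":0,"y":0,"z":0,"yaw":0,"grip":-1}
    - {"x":0,"y":0,"z":0,"yaw":0,"grip":-1}

```text
time: 21.75
position: [0.5495, -0.3007, 0.1743]
tool_rot: [0.674, 0.739, 0.0, -0.001]
force: [-0.7, 0.1, -0.3]
opening: 0.0851
grip_force: 0.0
```

```bash
python3 d.py .552 -.3025 .036 .088
python3 - <<'E'
from h import *
for i,(n,b) in enumerate((("top",(150,290,90,290)),("scene",(130,360,90,360)))):
    im=get_image(n)[b[0]:b[1],b[2]:b[3]];im=cv2.resize(im,(400,int(400*im.shape[0]/im.shape[1])),interpolation=cv2.INTER_CUBIC)
    o=im if i==0 else np.hstack([cv2.copyMakeBorder(o,0,max(0,im.shape[0]-o.shape[0]),0,0,cv2.BORDER_CONSTANT),im])
cv2.imwrite("pics/g5.png",o)
E
```

```text
xyz mm [ -2.2   2.4 138.3] yaw 0.23 t 21.75 q [-0.21  0.52  0.85  1.74 -0.43  1.09  0.87] [ 0.5495 -0.3007  0.1743]
```

View pics/g5.png

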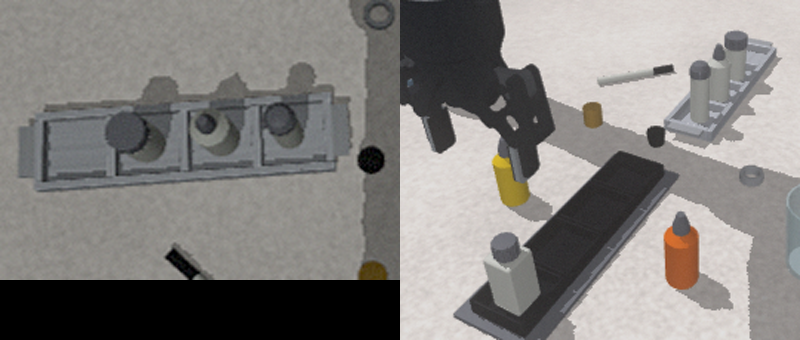

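Three bottles stand upright and in order. Now the square bottle.

carry_out:
  deltas:
    - {"x":-1,"y":1,"z":40,"yaw":0,"grip":-1}
    - {"x":-1,"y":1,"z":80,"yaw":0,"grip":-1}
    - {"x":-1,"y":1,"z":115,"yaw":0,"grip":-1}
    - {"x":-1,"y":1,"z":137,"yaw":0,"grip":-1}
    - {"x":-1,"y":1,"z":137,"yaw":0,"grip":-1}
    - {"x":-1,"y":1,"z":137,"yaw":0,"grip":1}
    - {"x":-1,"y":1,"z":137,"yaw":0,"grip":1}
    - {"x":-1,"y":1,"z":137,"yaw":0,"grip":1}
    - {"x":-1,"y":1,"z":137,"yaw":0,"grip":1}
    - {"x":-1,"y":1,"z":137,"yaw":0,"grip":1}
    - {"x":-1,"y":1,"z":137,"yaw":0,"grip":1}
    - {"x":-1,"y":1,"z":137,"yaw":0,"grip":1}

```text
time: 23.05
position: [0.5514, -0.305, 0.0399]
tool_rot: [0.675, 0.738, 0.001, 0.001]
force: [-0.2, 1.4, 5.6]
opening: 0.034
grip_force: 35.4
```

```bash
python3 d.py .5095 .290 .160 .107
```

```text
xyz mm [ 596.2   11.4 -120.8] yaw -1.04 t 23.05 q [-0.11  0.69  0.72  1.8  -0.58  0.87  0.98] [ 0.5514 -0.305   0.0399]
```

carry_out:
  deltas:
    - {"x":0,"y":0,"z":-15,"yaw":0,"grip":1}
    - {"x":0,"y":0,"z":-45,"yaw":0,"grip":1}
    - {"x":0,"y":0,"z":-80,"yaw":0,"grip":1}
    - {"x":15,"y":0,"z":-110,"yaw":0,"grip":1}
    - {"x":50,"y":1,"z":-122,"yaw":-1,"grip":1}
    - {"x":90,"y":2,"z":-122,"yaw":-1,"grip":1}
    - {"x":130,"y":3,"z":-122,"yaw":-1,"grip":1}
    - {"x":170,"y":4,"z":-122,"yaw":-1,"grip":1}
    - {"x":210,"y":5,"z":-122,"yaw":-1,"grip":1}
    - {"x":250,"y":5,"z":-122,"yaw":-1,"grip":1}
    - {"x":290,"y":6,"z":-122,"yaw":-1,"grip":1}
    - {"x":330,"y":7,"z":-122,"yaw":-1,"grip":1}

```text
time: 24.25
position: [0.5269, 0.0264, 0.1604]
tool_rot: [0.669, 0.743, 0.0, -0.0]
force: [0.3, 0.8, -0.8]
opening: 0.0338
grip_force: 34.8
```

carry_out:
  deltas:
    - {"x":35,"y":0,"z":0,"yaw":0,"grip":1}
    - {"x":70,"y":1,"z":0,"yaw":0,"grip":1}
    - {"x":105,"y":2,"z":0,"yaw":0,"grip":1}
    - {"x":140,"y":3,"z":0,"yaw":0,"grip":1}
    - {"x":175,"y":3,"z":0,"yaw":0,"grip":1}
    - {"x":210,"y":4,"z":0,"yaw":0,"grip":1}
    - {"x":240,"y":4,"z":0,"yaw":0,"grip":1}
    - {"x":260,"y":4,"z":0,"yaw":0,"grip":1}
    - {"x":265,"y":4,"z":0,"yaw":0,"grip":1}
    - {"x":265,"y":4,"z":0,"yaw":0,"grip":1}
    - {"x":265,"y":4,"z":0,"yaw":0,"grip":1}
    - {"x":265,"y":4,"z":0,"yaw":0,"grip":1}

```text
time: 25.45
position: [0.5042, 0.2863, 0.1601]
tool_rot: [0.67, 0.742, -0.0, 0.0]
force: [0.1, -1.0, -0.6]
opening: 0.0335
grip_force: 34.8
```

```bash
python3 d.py .5095 .290 .034 .107
```

```text
xyz mm [  3.2   5.6 126.1] yaw -0.26 t 25.45 q [-1.21  0.41  0.77  1.86 -0.33  1.   -0.2 ] [0.5042 0.2863 0.1601]
```

carry_out:
  deltas:
    - {"x":3,"y":4,"z":35,"yaw":0,"grip":1}
    - {"x":3,"y":4,"z":70,"yaw":0,"grip":1}
    - {"x":3,"y":4,"z":100,"yaw":0,"grip":1}
    - {"x":3,"y":4,"z":115,"yaw":0,"grip":1}
    - {"x":3,"y":4,"z":121,"yaw":0,"grip":1}
    - {"x":3,"y":4,"z":125,"yaw":0,"grip":1}
    - {"x":3,"y":4,"z":125,"yaw":0,"grip":1}
    - {"x":3,"y":4,"z":125,"yaw":0,"grip":1}

```text
time: 26.25
position: [0.5084, 0.293, 0.0364]
tool_rot: [0.669, 0.744, 0.001, 0.0]
force: [-0.6, 0.7, -0.8]
opening: 0.0338
grip_force: 34.9
```

carry_out:
  deltas:
    - {"x":0,"y":0,"z":1,"yaw":0,"grip":1}
    - {"x":0,"y":0,"z":2,"yaw":0,"grip":1}
    - {"x":0,"y":0,"z":2,"yaw":0,"grip":1}

```text
time: 26.55
position: [0.5078, 0.293, 0.0339]
tool_rot: [0.669, 0.744, 0.001, -0.0]
force: [-0.9, 0.5, 1.8]
opening: 0.0337
grip_force: 35.1
```

carry_out:
  deltas:
    - {"x":0,"y":0,"z":0,"yaw":0,"grip":-1}
    - {"x":0,"y":0,"z":0,"yaw":0,"grip":-1}
    - {"x":0,"y":0,"z":0,"yaw":0,"grip":-1}
    - {"x":0,"y":0,"z":0,"yaw":0,"grip":-1}
    - {"x":0,"y":0,"z":0,"yaw":0,"grip":-1}
    - {"x":0,"y":0,"z":0,"yaw":0,"grip":-1}
    - {"x":0,"y":0,"z":-40,"yaw":0,"grip":-1}
    - {"x":0,"y":0,"z":-80,"yaw":0,"grip":-1}
    - {"x":0,"y":0,"z":-120,"yaw":0,"grip":-1}
    - {"x":0,"y":0,"z":-150,"yaw":0,"grip":-1}
    - {"x":0,"y":0,"z":-150,"yaw":0,"grip":-1}

```text
time: 27.65
position: [0.5109, 0.2939, 0.1883]
tool_rot: [0.669, 0.743, 0.005, 0.001]
force: [-0.0, -0.4, 0.5]
opening: 0.0856
grip_force: 0.0
```

carry_out:
  deltas:
    - {"x":-400,"y":0,"z":0,"yaw":0,"grip":-1}
    - {"x":-400,"y":0,"z":0,"yaw":0,"grip":-1}
    - {"x":-400,"y":0,"z":0,"yaw":0,"grip":-1}
    - {"x":-400,"y":0,"z":0,"yaw":0,"grip":-1}
    - {"x":-400,"y":0,"z":0,"yaw":0,"grip":-1}
    - {"x":-400,"y":0,"z":0,"yaw":0,"grip":-1}
    - {"x":-400,"y":0,"z":0,"yaw":0,"grip":-1}
    - {"x":-400,"y":0,"z":0,"yaw":0,"grip":-1}
    - {"x":-400,"y":0,"z":0,"yaw":0,"grip":-1}
    - {"x":-400,"y":0,"z":0,"yaw":0,"grip":-1}
    - {"x":-400,"y":0,"z":0,"yaw":0,"grip":-1}
    - {"x":-400,"y":0,"z":0,"yaw":0,"grip":-1}

```text
time: 28.85
position: [0.5496, -0.1028, 0.1823]
tool_rot: [0.667, 0.745, -0.0, -0.001]
force: [-0.3, -0.1, -0.5]
opening: 0.0858
grip_force: 0.0
```

Run:
```python
from h import *
for i,(n,b) in enumerate((("top",(150,290,90,290)),("scene",(120,260,180,360)))):
    im=get_image(n)[b[0]:b[1],b[2]:b[3]];im=cv2.resize(im,(400,int(400*im.shape[0]/im.shape[1])),interpolation=cv2.INTER_CUBIC)
    o=im if i==0 else np.hstack([cv2.copyMakeBorder(o,0,max(0,im.shape[0]-o.shape[0]),0,0,cv2.BORDER_CONSTANT),im])
cv2.imwrite("pics/g6.png",o)
```

```text
(no output)
```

View pics/g6.png

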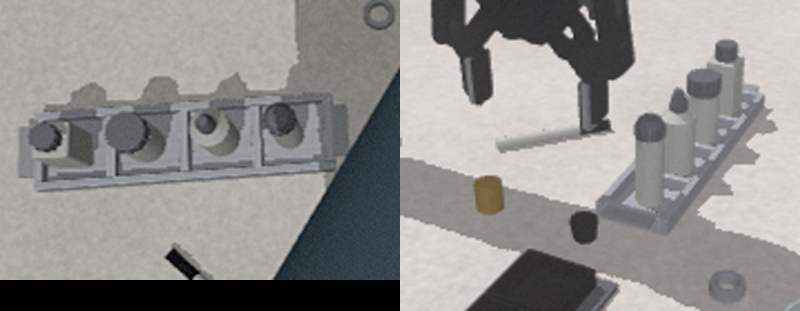

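All four stand upright in their compartments: square, jar, dropper, slim from left to right, which is the reverse of the start. The gripper is clear.

```bash
python3 -c "
from bench import order
print(order.hand_in())"
```

```text
the job is handed in; nothing more can be done
None
```

I moved all four bottles into the carrier in reverse order (left to right: square, jar, dropper, slim) and handed the job in at about 29 s; the last picture showed each upright in its own compartment with the gripper clear.

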